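Lock the plant-measuring carriage at the flowering plant

TASK

Slide the measuring carriage along its rail until its sensor head is centred over whichever of the three potted plants beside the rail is in yellow flower, then, with the orange lever still standing open, screw the carriage's lever bolt in clockwise until it is snug, and fold the lever down fully closed. Leave the carriage centred on that plant, and do not shift or knock over the pots or the other things on the bench.

Things in the scene. Friction and masses are not known exactly. Their poses are not given: they have to be found in the camera images.
- rig: Fixed measuring rig: a 40 x 40 mm aluminium profile rail, 560 mm long, on two dark feet, its top 50 mm above the bench, and fixed beside it a grey drip tray (170 x 450 mm, rim 26 mm high, floor 4 mm thick). Origin on the bench under the middle of the rail; own y runs along the rail, roughly to the left, own x points across it, away from the robot, to the tray, whose centre is at own (190, 70) mm.
- carriage (a joint): Position of the carriage along the rail, m, growing along the rig's own y, from -0.18 to 0.17; about 8 N slides it and it stays where left. It is an aluminium plate 120 (across) x 176 mm, upper face 64 mm above the bench, with grip tab, lever bolt and, at a far corner, a 25 mm square mast to 250 mm height whose cross arm (230 to 250 mm high) reaches over the tray to the sensor head.
- sensor (a point): Centre of the lens in the underside of the white sensor head (52 x 44 x 50 mm with a blue top), 191 mm above the bench; moves with the carriage. Own axes as the rig's. The lens is 190 mm across from the rail's centre line, as is the row of pots.
- tab (a point): Centre of the top face, 128 mm above the bench, of the carriage's black grip tab, an upright block 16 mm along the rail x 36 mm across it x 64 mm high, for sliding the carriage. The axis of the mast is 81 mm beyond it across the rail (own x) and 10 mm along own y. Own axes as the rig's.
- bush (a point): Centre of the top face of the brass threaded bush (32 mm across) in the carriage, on the vertical axis of the lever bolt, 75 mm above the bench. It is 16 mm across (own +x) and 106 mm along (own -y) from the tab. The nearest tall thing is the mast, whose axis is 65 mm along own +x and 116 mm along own +y from here. Own axes as the rig's.
- bolt (a joint): Turn of the lever bolt about its vertical axis, rad, growing clockwise seen from above; clockwise screws it in. Solid stop, snug, at 4.71, where its steel washer (33 mm across) meets the bush; it sinks 3 mm a turn. About 0.1 N m turns it, the lever turning with it, and it stays where it is left. Starts between 0.3 and 2.1.
- lever_pin (a point): Centre of the lever's hinge pin in the bolt's head, on the bolt's axis, 92 mm above the bench when snug and 3 mm a turn higher before. Turns with the bolt: own x is level and points the way the lever folds (when snug: towards the rig's -x, the robot's side), own y is the hinge's axis, own z is up.
- lever_tip (a point): Free end of the orange lever, 75 mm from the pin, on its middle line. The lever's cam end is a cylinder 26 mm across and 20 mm wide about the pin; from there runs a straight blade 10 mm thick (in the folding direction) and 20 mm wide (along the pin). Open, it stands upright and can be gripped across its faces from above.
- lever (a joint): Angle of the lever from upright, rad: 0 stands straight up (open, stop), 1.571 lies level (closed, stop). About 0.18 N m folds it, and it stays where it is left. Starts between 0 and 0.25.
- pot_flower: The plant with yellow flowers: round black plastic pot 88 mm across and 74 mm high, loose, foliage to about 155 mm above the bench. Origin in the middle of its underside, on the tray's floor. It stands in any of the three places of the row.
- pot_leaf_a: A like pot whose plant has leaves but no flowers, loose in the tray. Origin in the middle of its underside.
- pot_leaf_b: Another like pot without flowers, loose in the tray. Origin in the middle of its underside.
- beaker: Loose glass beaker with a cutting in it, 64 mm across and 86 mm high, the cutting to about 110 mm, on the robot's side of the rail. Origin in the middle of its underside.
- spray_bottle: Loose blue spray bottle with a white head, 68 mm across, 179 mm high, beyond the right end of the rail. Origin in the middle of its underside.
- label_pot: Loose white pot of plant labels, 58 mm across, labels to 113 mm, on the robot's side of the rail. Origin in the middle of its underside.
- caliper: Loose digital caliper lying flat beyond the left end of the rail, 215 mm long along its own y, up to 70 mm wide, 14 mm high. Origin under the middle of its beam.
- dibber: Loose wooden dibber lying along the rail on the robot's side of it, 215 mm long along its own x (from -40 to 175 mm), 25 mm thick. Origin under its axis.

How it is judged:
By the outcome, as a careful person would: the job done as asked, in the order asked, and still so for the second after the job is handed in, with the robot touching nothing.
It also fails if it takes over 70 s, if anything falls off the work surface, if the arm or the gripper's body presses on something with over 40 N, if the wrist force passes 120 N, or if a joint passes its speed limit or range.

ROBOT

A 6-joint arm with a two-finger parallel gripper is mounted at the origin on the work surface. World frame = base frame: x ahead of the robot, y to its left, z up, the work surface at z = 0. Lengths are in mm, angles in degrees, forces in N, time in s.
With the tool pointing down it reaches from about 275 to 750 mm from the base axis. Payload 10.2 kg.
Tool frame: the origin (TCP) lies on the centre line of the jaws, within the pads' length; the fingertips stand 19 mm ahead of it and the grasp point (between the pads) is the TCP; z points along the fingers, y is the line along which they close (so a half turn about z gives the same grasp; the last joint's range is limited). The gripper opens to 88 mm and grips with 3 to 60 N. Pads are 18 mm wide; open, the fingers measure 123 mm over their backs; the gripper's body (75 mm by 187 mm) begins 45 mm behind the grasp point.
Start: joints at [-83.847, 17.928, 85.812, -0, 76.261, -12.8], TCP at [170.507, -496.547, 257.72] pointing down, gripper open.
Joint ranges: [-168.41, 168.41], [-55.51, 124.54], [10.69, 146.95], [-70.63, 250.63], [1, 178], [-165.06, 165.06]. Speed limits (degrees/s): [136.94, 136.94, 172.46, 180, 180, 180].

INTERFACE

Orientations are given as a 3x3 rotation matrix whose columns are the frame's x, y, z axes.
In Python, from workcell import ctrl gives the robot as it stands. The module is installed in compiled form; this text tells all that it offers. Calls block until the motion is done:
- ctrl.move_ptp(position, orientation): joint-space move of the TCP to a pose.
- ctrl.move_l(position, rot=None, vel=150): straight line of the TCP; rot=None keeps the orientation; vel is the mean speed in mm/s.
- ctrl.goto_joints(angles): joint-space move.
- ctrl.let_go() and ctrl.clamp(squeeze=None): open the fingers fully, or close them until they stop; squeeze is the grip in N (None keeps the last).
- ctrl.dwell(seconds).
- ctrl.inverse_kinematics(position, orientation): joint angles nearest the present ones, or None.
- ctrl.get_state(): the state.
- ctrl.capture(name): name is "scene" or "top" or "wrist"; returns the picture (384x512x3 uint8, red, green, blue); there is no depth.
- ctrl.camera_model(name): a dict with "K" (3x3 intrinsics, pixels), "D" ([k1, k2, p1, p2, k3] as OpenCV has them; the pictures are not rectified), "origin" and "rotation" of the camera in the world. Camera axes: x right, y down, z forward; pixel columns grow to the right and rows downward; lengths in mm; the calibration is good to about 2 mm. A picture is of the moment at which its call begins: read the wrist's pose just before it. camera_model takes no time and is no camera call; for the wrist camera it gives the pose at the moment of the call.
A pose or a line that the arm cannot do raises ctrl.MotionError and nothing moves.
- ctrl.job_done(): hands the job in; it is judged then, once.
The state is a dict: "clock": time; "joint_positions": joint angles; "qvel": joint speeds; "effort": joint torques, N m; "tool_pos": TCP position; "orientation": TCP orientation; "contact_force": force on the tool from outside, world axes, zero at the start; "moment": the same for the moment, N m; "width": opening from 0.0 (shut) to 1.0 (fully open); "grip_force": force on a finger pad.
Only numpy, scipy, OpenCV 4.12 (cv2) and the standard library are available. Lean on these libraries where they do the work, as an engineer would, in place of code of your own. Each camera call takes 0.05 s, during which the arm holds its last target. There are 200 camera calls.

## Working session

There is one attempt and no reset: what is moved stays moved. The work goes in short steps, each a Python script; the robot and the scene stay as the last script left them, time stands still between calls to the robot, and variables do not carry over. Pictures are saved under pics/ and viewed, at most 10 in all, crops included, and the job is handed in when it is done.

```bash
mkdir -p pics
python3 - <<'E'
from workcell import ctrl
import cv2,numpy as np
for n in("scene","top"):
    im=ctrl.capture(n);cv2.imwrite(f"pics/{n}0.png",cv2.resize(im[:,:,::-1],(800,600),interpolation=cv2.INTER_CUBIC))
    m=ctrl.camera_model(n);print(n,{k:np.round(v,3).tolist() for k,v in m.items()})
print(ctrl.get_state())
E
```

```text
scene {'K': [[348.832, 0.0, 256.781], [0.0, 348.832, 189.335], [0.0, 0.0, 1.0]], 'D': [-0.016, 0.0, 0.0, 0.0, 0.0], 'origin': [1320.095, 46.785, 901.437], 'rotation': [[-0.092, 0.717, -0.69], [0.996, 0.08, -0.05], [0.02, -0.692, -0.722]]}
top {'K': [[371.217, 0.0, 254.057], [0.0, 371.217, 190.616], [0.0, 0.0, 1.0]], 'D': [0.018, 0.0, 0.0, 0.0, 0.0], 'origin': [370.469, -1.305, 1192.309], 'rotation': [[0.031, -0.979, 0.202], [-1.0, -0.03, 0.006], [0.001, -0.202, -0.979]]}
{'clock': 0.1, 'joint_positions': array([-8.38470682e+01,  1.79556240e+01,  8.58480114e+01,  6.16418856e-04,
        7.62593684e+01, -1.27985061e+01]), 'qvel': array([-0.11111025, -0.009858  , -0.21287599,  0.0465521 , -0.01397699,
        0.04658623]), 'effort': array([ 4.00831690e-03, -4.02815187e+01, -2.52642703e+01,  6.96577714e-02,
        3.42947105e-02, -6.32494334e-05]), 'tool_pos': array([ 170.48496894, -496.3534921 ,  257.23457351]), 'orientation': array([[ 9.45795023e-01,  3.24764166e-01, -1.07470127e-04],
       [ 3.24764085e-01, -9.45794423e-01,  1.09440931e-03],
       [ 2.53780280e-04, -1.06998931e-03, -9.99999395e-01]]), 'contact_force': array([-0.62915023, -0.02392152,  0.57787103]), 'moment': array([-0.03203342,  0.00773307,  0.00651422]), 'grip_force': 0.0, 'width': 0.9996836659910492}
```

View pics/scene0.png

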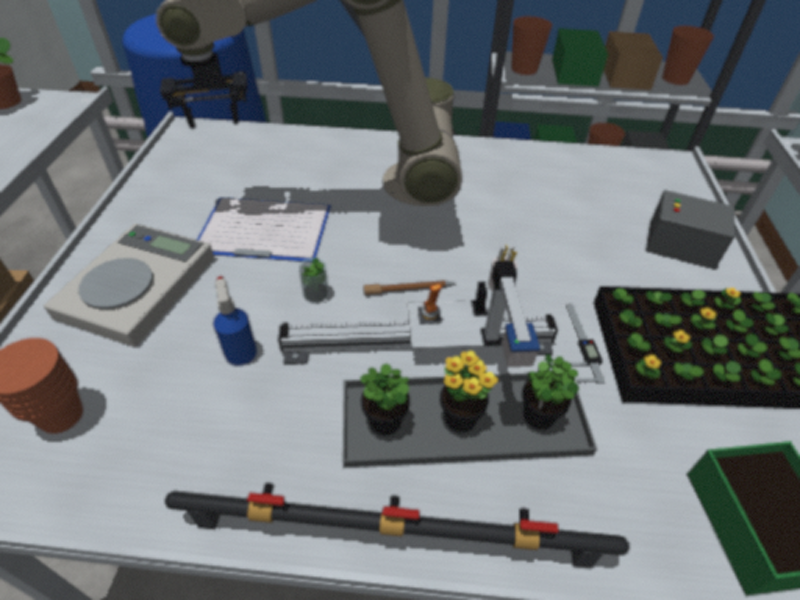

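View pics/top0.png

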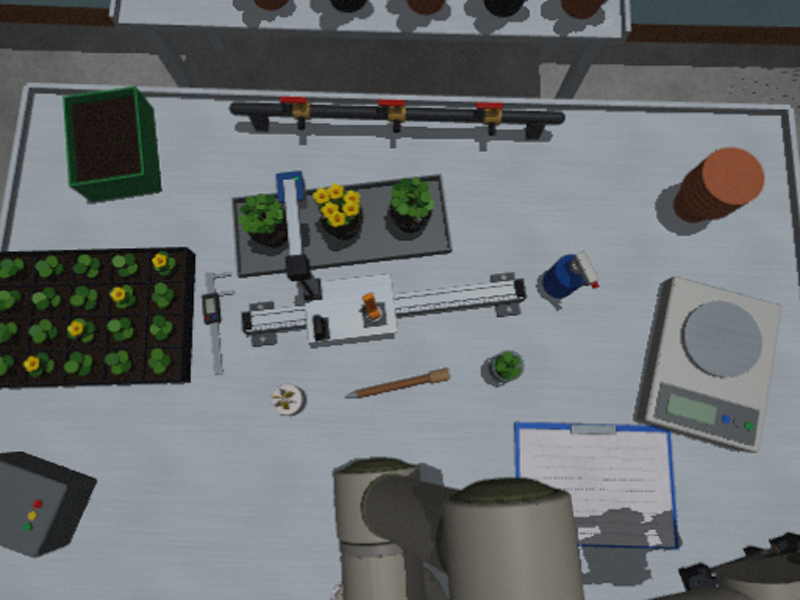

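```bash
cat > h.py <<'E'
from workcell import ctrl
import cv2,numpy as np
def back(m,uv,z):
    p=cv2.undistortPoints(np.array([[uv]],float),np.array(m["K"]),np.array(m["D"]))[0,0]
    d=np.array(m["rotation"])@[p[0],p[1],1]; o=np.array(m["origin"]); return o+d*(z-o[2])/d[2]
def proj(m,P):
    R=np.array(m["rotation"]);c=(np.atleast_2d(P)-np.array(m["origin"]))@R
    return cv2.projectPoints(c.reshape(-1,1,3),np.zeros(3),np.zeros(3),np.array(m["K"]),np.array(m["D"]))[0][:,0]
E
python3 - <<'E'
from h import *
s=1/1.5625
def f(n,u,v,z): return back(ctrl.camera_model(n),(u*s+0*.5,v*s),z).round(1)
print("tab top",f("top",320,322,128),"pot rim mid",f("top",341,222,78),"railR",f("top",521,289,50),"railL",f("top",247,320,50))
im=ctrl.capture("top");cv2.imwrite("pics/t1.png",cv2.resize(im[100:232,140:350,::-1],(798,502),interpolation=cv2.INTER_CUBIC))
im=ctrl.capture("scene");cv2.imwrite("pics/s1.png",cv2.resize(im[150:300,170:390,::-1],(792,540),interpolation=cv2.INTER_CUBIC))
E
```

```text
tab top [539.3 146.2 128. ] pot rim mid [752.2 122.5  78. ] railR [ 631.5 -244.1   50. ] railL [551.3 302.4  50. ]
```

View pics/t1.png

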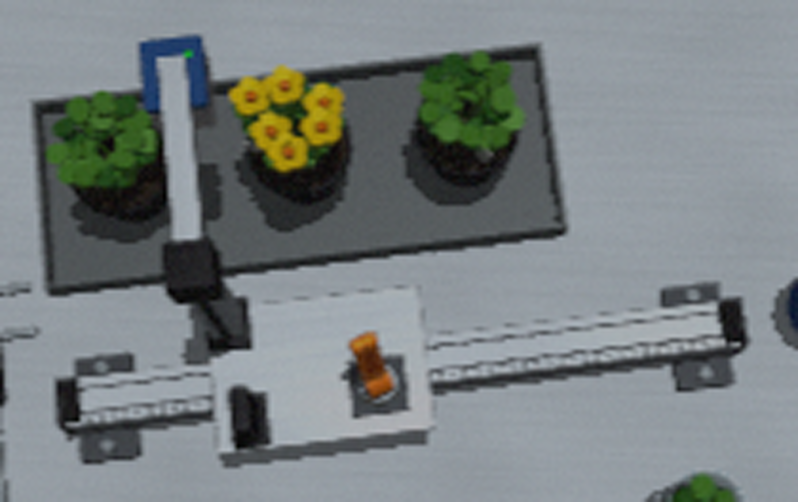

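View pics/s1.png

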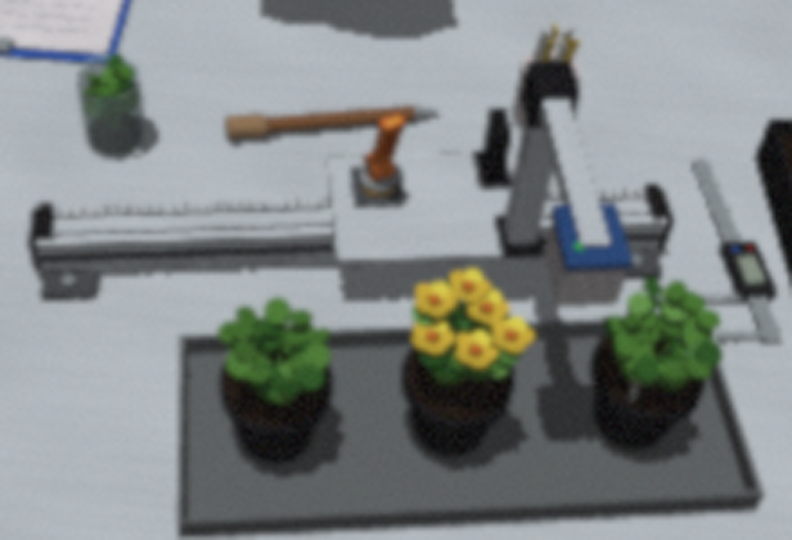

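```bash
cat > fit.py <<'E'
from h import *
from scipy.optimize import least_squares
T=ctrl.camera_model("top");S=ctrl.camera_model("scene")
def t(x,y):return np.array([140+(x+.5)/3.8-.5,100+(y+.5)/3.8-.5])
def s(x,y):return np.array([170+(x+.5)/3.6-.5,150+(y+.5)/3.6-.5])
obs=[(T,t(33,101),275,295,26),(T,t(540,44),275,-155,26),(T,t(567,232),105,-155,26),(T,t(50,292),105,295,26),
(S,s(180,338),105,-155,26),(S,s(183,533),275,-155,0),(S,s(762,505),275,295,0)]
def W(p,x,y,z):
    c,n=np.cos(p[2]),np.sin(p[2]);return np.array([p[0]+c*x-n*y,p[1]+n*x+c*y,z])
def res(p):return np.concatenate([proj(m,W(p,x,y,z))[0]-uv for m,uv,x,y,z in obs])
r=least_squares(res,[590,30,.15],x_scale=[10,10,.05])
p=r.x
def own(q):
    c,n=np.cos(p[2]),np.sin(p[2]);d=np.array(q)[:2]-p[:2];return np.array([c*d[0]+n*d[1],-n*d[0]+c*d[1]])
if __name__=="__main__":
    print(p,np.degrees(p[2]),res(p).round(1))
    for nm,m,uv,z in [("headTL",T,t(140,43),241),("headTR",T,t(202,37),241),("headBR",T,t(207,102),241),("headBL",T,t(146,110),241),
     ("plate FR",T,t(418,287),64),("NR",T,t(434,430),64),("NL",T,t(222,452),64),
     ("tabtop",T,t(243,400),128),("potL",T,t(246,150),78),("potR",T,t(350,150),78),
     ("SpotL",S,s(404,372),78),("SpotR",S,s(515,372),78),
     ("Shead BL",S,s(567,268),241),("ShBR",S,s(630,264),241),("ShTL",S,s(553,206),241),("Stabtop",S,s(498,118),128),
     ("railR",T,t(735,325),50),("railL",T,t(68,405),50),("mast S",S,s(522,246),64),("levertipT",T,t(362,340),165),("levertipS",S,s(393,117),165),("boltT",T,t(379,392),75)]:
        print(nm,own(back(m,uv,z)).round(1))
E
python3 fit.py
```

```text
[5.88522899e+02 3.20697887e+01 1.56021295e-01] 8.939361744395912 [-1.1  1.  -0.2  0.2 -0.1 -0.8 -2.   0.1 -0.  -1.2 -0.9  1.1 -2.   0.7]
headTL [220.6 158.4]
headTR [219.7 113.8]
headBR [170.  114.9]
headBL [169.3 158.5]
plate FR [ 60.5 -21.3]
NR [-59.  -19.5]
NL [-55.4 151.8]
tabtop [-27.  123.5]
potL [191.  106.3]
potR [180.3  20.7]
SpotL [186.5  21.8]
SpotR [191.  108.1]
Shead BL [217.  116.3]
ShBR [215.7 159.5]
ShTL [162.2 117.6]
Stabtop [-37.2 126.3]
railR [  -1.  -278.2]
railL [  1.  274.9]
mast S [ 55.2 139.9]
levertipT [ 0.3 27.1]
levertipS [-5.7 28.1]
boltT [-24.5  20.7]
```

```bash
cat >> h.py <<'E'
def down(a):
    "tool down, closing axis y at world angle a (deg)"
    a=np.radians(a);y=np.array([np.cos(a),np.sin(a),0]);z=np.array([0,0,-1.]);return np.column_stack([np.cross(y,z),y,z])
E
python3 - <<'E'
from h import *
from fit import p,W,own
st=ctrl.get_state();m=ctrl.camera_model("wrist")
R=np.array(st["orientation"]);print("cam in tool",(R.T@(np.array(m["origin"])-st["tool_pos"])).round(1),(R.T@np.array(m["rotation"])).round(2))
P=W(p,-38,126,300);print(P)
for a in(98.94,-81.06):print(a,ctrl.inverse_kinematics(P,down(a)))
B=W(p,-18,-52,250)
for a in range(-180,181,30):print(a,np.round(ctrl.inverse_kinematics(B,down(a)),0))
E
```

```text
cam in tool [  70.5   -0.4 -126.6] [[-0.   -0.96 -0.27]
 [ 1.   -0.    0.  ]
 [-0.   -0.27  0.96]]
[531.40544913 150.63452583 300.        ]
98.94 [ 3.67111023e+00  1.99429873e+01  7.67417413e+01 -2.54444375e-14
  8.33152715e+01 -9.52688898e+01]
-81.06 [ 3.67111023e+00  1.99429873e+01  7.67417413e+01 -2.54444375e-14
  8.33152715e+01  8.47311102e+01]AttributeError: 'NoneType' object has no attribute 'rint'

The above exception was the direct cause of the following exception:

Traceback (most recent call last):
TypeError: loop of ufunc does not support argument 0 of type NoneType which has no callable rint method
```

Run:
```python
from h import *
from fit import p,W,own
R=down(98.94)
s=ctrl.get_state();q=s["tool_pos"].copy();q[2]=340
ctrl.move_l(q,vel=200)
ctrl.move_ptp(W(p,-38,126,340),R)
ctrl.move_l(W(p,-38,126,200),vel=200)
im=ctrl.capture("wrist");cv2.imwrite("pics/w1.png",im[:,:,::-1])
ctrl.move_l(W(p,-38,126,122),vel=60)
s=ctrl.get_state();print(s["contact_force"],s["tool_pos"],s["clock"])
ctrl.clamp(15)
s=ctrl.get_state();print("grip",s["width"]*88,s["grip_force"],s["contact_force"],own(s["tool_pos"]),s["clock"])
im=ctrl.capture("top");cv2.imwrite("pics/t2.png",cv2.resize(im[100:232,140:350,::-1],(798,502),interpolation=cv2.INTER_CUBIC))
```

```text
[-0.55012468 -0.07497403  0.63865923] [531.59104378 150.65340683 122.36442743] 5.725
grip 15.72689056277251 15.00080746540334 [-0.27935676  6.02612128 -0.690529  ] [-38.0009565  126.65748936] 6.8083
```

View pics/w1.png

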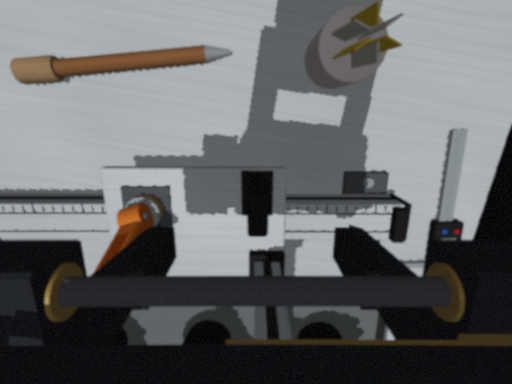

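Run:
```python
from h import *
from fit import p,W,own
ctrl.move_l(W(p,-38,126.6-73,122),vel=50)
ctrl.dwell(.3)
s=ctrl.get_state();print("grip",s["width"]*88,s["contact_force"],own(s["tool_pos"]),s["clock"])
ctrl.let_go()
s=ctrl.get_state();print(s["contact_force"],own(s["tool_pos"]))
ctrl.move_l(W(p,-38,126.6-73,250),vel=200)
ctrl.move_l(W(p,-150,-52,300),vel=300)
ctrl.dwell(.2)
t=ctrl.capture("top")[100:232,140:350,::-1];S=ctrl.capture("scene")[150:300,170:390,::-1]
cv2.imwrite("pics/t3.png",cv2.resize(t,(798,502),interpolation=cv2.INTER_CUBIC))
cv2.imwrite("pics/s3.png",cv2.resize(S,(792,540),interpolation=cv2.INTER_CUBIC))
np.save("wm.npy",ctrl.camera_model("wrist"),allow_pickle=True)
im=ctrl.capture("wrist");cv2.imwrite("pics/w3.png",cv2.resize(im[:,:,::-1],(800,600),interpolation=cv2.INTER_CUBIC))
print(ctrl.get_state()["tool_pos"],ctrl.get_state()["clock"])
```

```text
grip 16.003321710510882 [-0.88859279  5.79464803  1.46019428] [-38.17503161  54.43945927] 8.7583
[ 0.29153948 -0.42885806  0.48364363] [-37.99759101  53.60197424]
[448.64872119 -42.0876498  299.63485381] 11.725
```

View pics/s3.png

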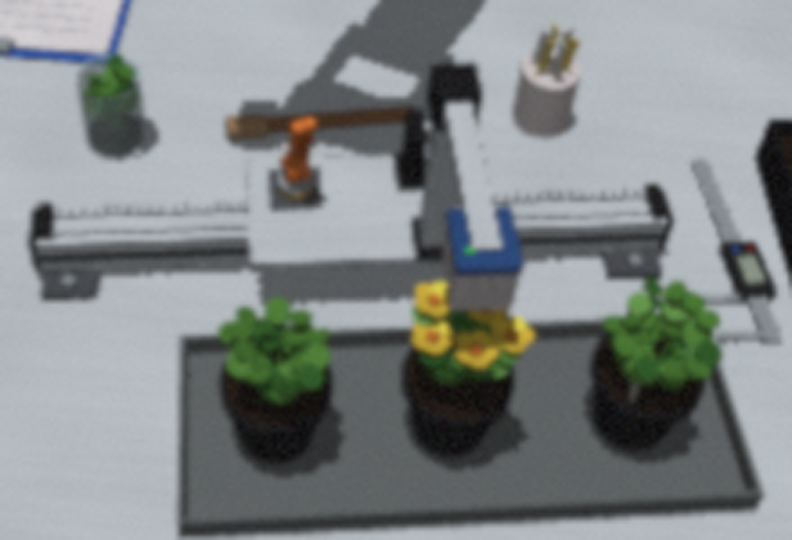

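View pics/w3.png

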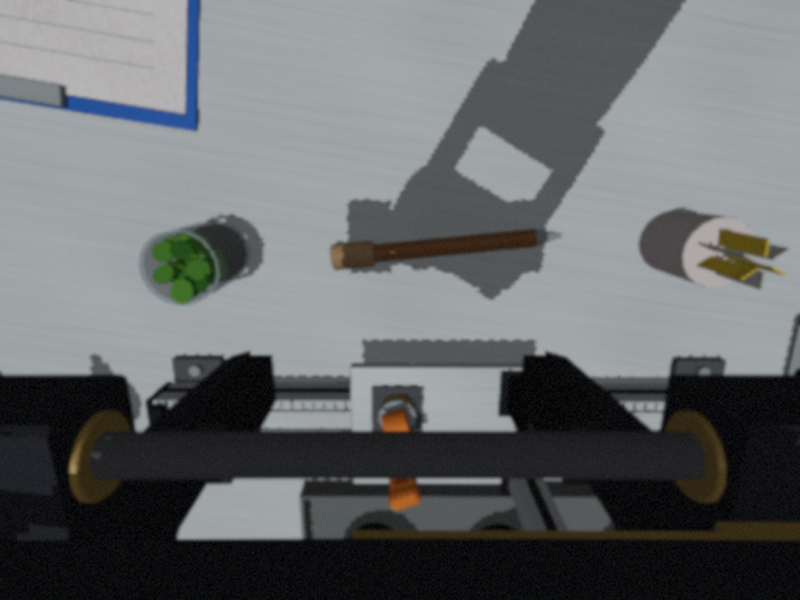

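Run:
```python
from fit import *
m=np.load("wm.npy",allow_pickle=True).item()
w=lambda x,y:np.array([(x+.5)/1.5625-.5,(y+.5)/1.5625-.5])
for nm,c,uv,z in [("headL",S,s(457,271),241),("headR",S,s(521,267),241),("bush W",m,w(397,411),78),("platecornerW",m,w(351,366),64),
 ("lev base L",m,w(384,412),100),("lev base R",m,w(409,412),100),
 ("tipW L",m,w(390,508),168),("tipW R",m,w(419,503),168),("tipW",m,w(404,494),167),("tipS",S,s(304,120),167),("pinS",S,s(297,178),92),
 ("plateS R corner",S,s(249,262),64),("plateS",S,s(422,258),64)]:
    print(nm,own(back(c,uv,z)).round(1))
```

```text
headL [215.9  42.1]
headR [214.6  85.5]
bush W [-21.7 -51.5]
platecornerW [-57.9 -91.9]
lev base L [-33.3 -62.1]
lev base R [-33.3 -41.7]
tipW L [  1.7 -56.2]
tipW R [ -2.4 -36.3]
tipW [ -8.8 -46.6]
tipS [ -3.5 -46.1]
pinS [ -7.2 -50.9]
plateS R corner [ 61.4 -95. ]
plateS [64.1 52.1]
```

Run:
```python
import cv2
a=cv2.imread("pics/w3.png")[390:520,340:470];b=cv2.imread("pics/s3.png")[100:230,240:370];c=cv2.imread("pics/t3.png")[310:440,230:360]
c=cv2.imread("pics/t3.png");c=cv2.resize(c[300:430,210:340],(266,400),interpolation=2) if 0 else cv2.resize(c[290:420,240:370],(266,266))
out=cv2.hconcat([cv2.resize(a,(266,266)),cv2.resize(b,(266,266)),c]);cv2.imwrite("pics/l3.png",out)
```

```text
(no output)
```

View pics/l3.png

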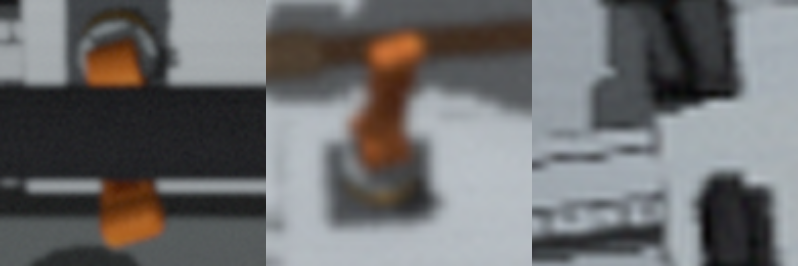

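Run:
```python
from fit import *
m=np.load("wm.npy",allow_pickle=True).item()
w=lambda x,y:np.array([(x+.5)/1.5625-.5,(y+.5)/1.5625-.5])
for nm,c,uv,z in [("S front brass",S,s(298,200),72),("S square",S,s(295.7,189.5),66),("T square(y-72.2)",T,t(379.5,390),66),
  ("W square",m,w(400,408),66),("W disc z80",m,w(399,414),80)]:
    print(nm,own(back(c,uv,z)).round(1))
# predicted pixels for bush (-17.5,-51.6,75), brass ring edges
B=W(p,-17.5,-51.6,75);q=proj(m,B)[0];print("W view pred",(q+.5)*1.5625-.5)
q=proj(S,B)[0];print("s3 pred",(q-[170,150]+.5)*3.6-.5)
im=ctrl.capture("wrist") 
hsv=cv2.cvtColor(im,cv2.COLOR_RGB2HSV);k=(hsv[...,0]<14)&(hsv[...,1]>190)&(hsv[...,2]>90);k=k.astype(np.uint8)
n,l,st,ce=cv2.connectedComponentsWithStats(k)
for i in range(1,n):
    if st[i,4]>60:
        r=cv2.minAreaRect(np.argwhere(l==i)[:,::-1].astype(np.float32));print(st[i],ce[i],r)
```

```text
S front brass [  0.8 -50.2]
S square [-16.9 -51.2]
T square(y-72.2) [-21.3  20.3]
W square [-17.9 -48.8]
W disc z80 [-20.  -49.8]
W view pred [396.88600402 413.58993763]
s3 pred [295.36181121 182.27516151]
[246 264  16  12 124] [252.61290323 269.03225806] ((253.2172393798828, 269.38934326171875), (10.592682838439941, 14.666789054870605), 84.80557250976562)
[250 312  18   8  84] [258.98809524 315.80952381] ((258.5, 315.5), (7.0, 17.0), 90.0)
```

Run:
```python
from fit import *
from h import *
a=24
ctrl.move_ptp(W(p,-18,-51.5,300),down(a))
print(ctrl.get_state()["joint_positions"].round(1))
ctrl.move_l(W(p,-18,-51.5,200),vel=200)
ctrl.move_l(W(p,-18,-51.5,143),vel=80)
s=ctrl.get_state();print(s["contact_force"].round(2),s["moment"].round(3),s["tool_pos"].round(1))
ctrl.clamp(20);ctrl.dwell(.3)
s=ctrl.get_state();print(s["width"]*88,s["grip_force"],s["contact_force"].round(2),s["moment"].round(3),s["tool_pos"].round(1),s["clock"])
np.save("sm.npy",ctrl.camera_model("wrist"),allow_pickle=True)
S_=ctrl.capture("scene")[150:300,170:390,::-1];cv2.imwrite("pics/s4.png",cv2.resize(S_,(792,540),interpolation=cv2.INTER_CUBIC))
```

```text
[-13.7  23.5  71.7  -0.   84.8 -37.8]
[ 1.07 -0.83  0.19] [-0.043 -0.1   -0.052] [579.  -21.7 143.5]
10.165970809745856 19.993100620340556 [5.14 1.59 1.58] [ 0.295 -1.092  0.09 ] [579.3 -21.5 143.2] 16.025
```

Run:
```python
from fit import *
a0=24.;c=W(p,-18,-51.5,143)
for a in np.r_[np.arange(14,-156,-20),-163,-168]:
    c[2]=143-3*(a0-a)/360
    ctrl.move_ptp(c,down(a))
    s=ctrl.get_state();F=s["contact_force"];M=s["moment"]
    o=s["orientation"];act=np.degrees(np.arctan2(o[1,1],o[0,1]))
    print(round(a),round(act,1),F.round(1),M.round(2),own(s["tool_pos"]).round(1),"J6",s["joint_positions"][5].round(1),round(s["width"]*88,2),round(s["clock"],1))
    d=np.clip(F[:2]*.06,-.6,.6); c[:2]+=d*(np.linalg.norm(F[:2])>3)
    if abs(M[2])>.7 or np.linalg.norm(F)>25: print("stop");break
np.save("c.npy",c)
```

```text
14 14.0 [5.7 2.3 0.2] [ 0.35 -1.26 -0.03] [-17.3 -51.5] J6 -27.7 9.31 16.4
-6 -5.8 [4.4 1.6 1.8] [ 0.25 -1.06 -0.09] [-17.2 -51.4] J6 -7.9 9.45 16.8
-26 -25.7 [5.2 0.6 1.6] [ 0.22 -1.   -0.11] [-17.1 -51.4] J6 12.0 10.1 17.2
-46 -45.7 [3.4 0.4 2. ] [ 0.05 -0.82 -0.11] [-17.  -51.5] J6 32.0 9.99 17.6
-66 -65.7 [ 3.9 -1.3  3.1] [ 0.02 -0.63 -0.1 ] [-16.9 -51.5] J6 52.0 9.97 18.1
-86 -85.6 [ 1.3 -1.6  3.8] [-0.04 -0.3  -0.1 ] [-16.8 -51.6] J6 72.0 9.63 18.5
-106 -105.6 [ 1.6 -1.5  5.3] [-0.12 -0.24 -0.08] [-16.8 -51.6] J6 92.0 9.93 18.9
-126 -125.6 [-0.4 -2.   5.3] [-0.24 -0.12 -0.09] [-16.8 -51.6] J6 112.0 9.89 19.3
-146 -145.7 [-0.  -2.3  5.1] [-0.29 -0.09 -0.06] [-16.8 -51.6] J6 132.0 10.16 19.8
-163 -162.7 [ 0.3 -1.1  4.9] [-0.28 -0.06 -0.04] [-16.8 -51.7] J6 149.0 9.45 20.1
-168 -167.7 [-0.1 -2.6  5.3] [-0.31 -0.02 -0.02] [-16.8 -51.7] J6 154.0 10.06 20.4
```

Run:
```python
from fit import *
c=np.load("c.npy")
for a in np.arange(-169.5,-178.1,-1.5):
    c[2]=143-3*(24-a)/360
    ctrl.move_ptp(c,down(a));ctrl.dwell(.15)
    s=ctrl.get_state();F=s["contact_force"];M=s["moment"]
    o=s["orientation"];act=np.degrees(np.arctan2(o[1,1],o[0,1]))
    print(a,round(act,1),F.round(1),M.round(2),own(s["tool_pos"]).round(1),s["joint_positions"][5].round(1),round(s["width"]*88,2),round(s["clock"],1))
    if abs(M[2])>.4: print("stop");break
```

```text
-169.5 -169.1 [-0.7 -2.1  5.5] [-0.3  -0.04  0.06] [-16.8 -51.7] 155.5 10.09 20.8
-171.0 -170.6 [-0.8 -1.6  4.7] [-0.25 -0.06  0.06] [-16.8 -51.7] 157.0 9.86 21.2
-172.5 -172.1 [-0.4 -2.   5.8] [-0.26 -0.06  0.15] [-16.8 -51.6] 158.5 10.27 21.6
-174.0 -173.6 [-0.6 -1.1  5.5] [-0.26 -0.04  0.29] [-16.9 -51.6] 159.9 10.28 22.0
-175.5 -175.1 [-0.3 -1.5  5.3] [-0.22 -0.06  0.42] [-16.9 -51.6] 161.4 9.87 22.4
stop
```

Run:
```python
from fit import *
ctrl.let_go();ctrl.dwell(.1)
s=ctrl.get_state();print(s["contact_force"].round(1),s["moment"].round(2),s["width"])
x0,y0=-17.2,-51.6
ctrl.move_l(np.r_[s["tool_pos"][:2],240],vel=200)
R=down(-81.06)
ctrl.move_ptp(W(p,x0+24,y0,240),R)
ctrl.clamp(5)
cv2.imwrite("pics/s5.png",cv2.resize(ctrl.capture("scene")[150:300,170:390,::-1],(792,540),interpolation=cv2.INTER_CUBIC))
ctrl.move_l(W(p,x0+24,y0,92+60+19),vel=150)
print(ctrl.get_state()["contact_force"].round(1))
for th in np.radians([0,15,30,45,60,72,82,90]):
    r=60;P=np.array([-np.sin(th),np.cos(th)])*r+5*np.array([np.cos(th),np.sin(th)])
    ctrl.move_l(W(p,x0+P[0]+9,y0,92+P[1]+19),vel=60)
    s=ctrl.get_state();print(round(np.degrees(th)),s["contact_force"].round(1),own(s["tool_pos"]).round(1),s["tool_pos"][2].round(1),round(s["clock"],1))
    if np.linalg.norm(s["contact_force"])>30:print("stop");break
```

```text
[-1.  -0.3  0.1] [ 0.06 -0.03  0.01] 0.9967039245015651
[-0.9  0.   0.4]
0 [ 0.9 -1.2  0.3] [ -2.9 -51.7] 172.1 28.1
15 [1.2 0.6 1.6] [-18.8 -51.7] 170.4 28.5
30 [ 0.5 -0.   0.8] [-34.  -51.6] 165.4 28.9
45 [1.  0.3 0.2] [-47.2 -51.6] 156.8 29.3
60 [ 0.  -0.5  0.5] [-57.9 -51.6] 145.1 29.7
72 [-0.4 -0.2 -0. ] [-64.  -51.6] 134.0 30.1
82 [-0.5  0.5  0.5] [-67.2 -51.6] 123.9 30.4
90 [ 1.8 -0.2  1.7] [-68.  -51.7] 115.9 30.7
```

View pics/s5.png

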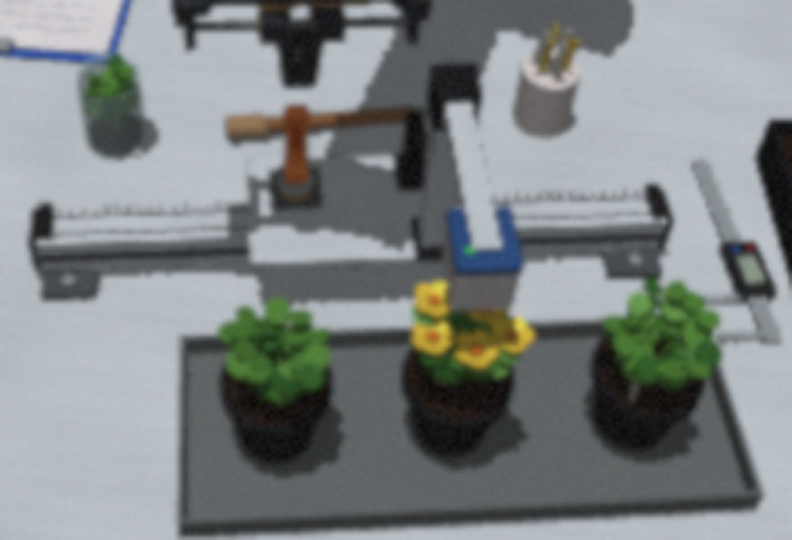

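Run:
```python
from fit import *
x0,y0=-17.2,-51.6
for z in np.arange(115,105.9,-1):
    ctrl.move_l(W(p,x0-57,y0,z),vel=40)
    ctrl.dwell(.05);s=ctrl.get_state();print(z,s["contact_force"].round(1),s["tool_pos"][2].round(2),round(s["clock"],1))
    if s["contact_force"][2]>15:print("stop");break
```

```text
115.0 [0.8 0.4 5.2] 115.33 31.0
114.0 [-0.8  1.   9.7] 114.69 31.3
113.0 [-2.6  1.1 12.1] 114.0 31.6
112.0 [-4.6 -0.4 16.7] 113.36 31.9
stop
```

Run:
```python
from fit import *
ctrl.move_l(W(p,-74,-51.6,300),vel=200)
ctrl.move_l(W(p,-190,-51.6,330),vel=200)
ctrl.dwell(.3)
S_=ctrl.capture("scene")[150:300,170:390,::-1];T_=ctrl.capture("top")[100:250,140:350,::-1]
cv2.imwrite("pics/f.png",cv2.vconcat([cv2.resize(S_,(440,300),interpolation=2),cv2.resize(T_,(440,300),interpolation=2)]))
for n,c in(("scene",S),("top",T)):   # blue head centroid
    k=cv2.inRange(cv2.cvtColor(ctrl.capture(n),cv2.COLOR_RGB2HSV),(105,150,40),(125,255,255))
    _,l,st,ce=cv2.connectedComponentsWithStats(k)
    for i in range(1,len(st)):
        if 30<st[i,4]<600: print(n,st[i],own(back(c,ce[i],241)).round(1))
print(ctrl.get_state()["clock"])
```

```text
scene [138 199  25  34 595] [ 169.5 -310. ]
scene [295 209  19  16 121] [197.8  63.6]
top [204 107  18  19 151] [197.9  62.5]
top [348 163  26  28 411] [ -27.5 -303.4]
top [329 271  36  77 265] [-314.9 -194. ]
top [394 273  40  78 193] [-342.7 -397.2]
top [373 349  32   2  35] [-451.1 -297.6]
34.275
```

View pics/f.png

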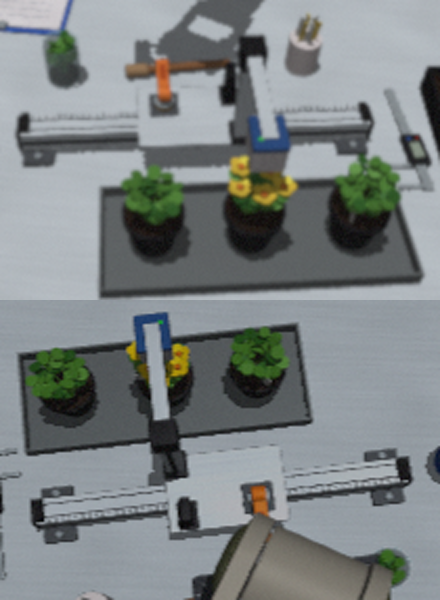

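Run:
```python
from fit import *
h=cv2.cvtColor(ctrl.capture("scene"),cv2.COLOR_RGB2HSV)[165:215,235:265]
k=(h[...,0]<16)&(h[...,1]>170)&(h[...,2]>110);a=np.argwhere(k)+[165,235]
for v in range(a[:,0].min(),a[:,0].max()+1):
    u=a[a[:,0]==v,1]; print(v,u.min(),u.max(),end="; ")
for th in (90,85,80):
    t_=np.radians(th)
    for sy in(-10,10):
        print("\n",th,sy,[proj(S,W(p,-17.2-r*np.sin(t_)+5*np.cos(t_),-51.6+sy,92+r*np.cos(t_)+5*np.sin(t_)))[0].round(1).tolist() for r in(75,15)],end="")
```

```text
180 251 251; 181 249 253; 182 249 253; 183 248 253; 184 248 253; 185 248 253; 186 249 253; 187 249 253; 188 249 252; 189 250 252; 190 250 252; 191 250 253; 192 250 253; 193 250 253; 194 250 253; 195 250 253; 196 251 253; 197 250 254; 198 250 254; 199 251 253; 
 90 -10 [[247.5, 179.0], [248.3, 192.3]]
 90 10 [[253.6, 178.8], [254.7, 192.1]]
 85 -10 [[247.5, 177.7], [248.4, 192.1]]
 85 10 [[253.6, 177.6], [254.7, 191.9]]
 80 -10 [[247.5, 176.6], [248.4, 192.0]]
 80 10 [[253.7, 176.4], [254.7, 191.8]]
```

```bash
python3 -c "
from workcell import ctrl
print(ctrl.job_done())"
```

```text
the job is handed in; nothing more can be done
None
```

The job is handed in at about 34 s: the sensor head is over the yellow-flowered middle plant to within about 1–2 mm by both cameras, the bolt was turned clockwise to its stop with the lever open, the lever was then folded level, and no pot or bench item visibly moved.

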